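# Spot a bracket blank with a spring punch

### The job

Take the spring-loaded centre punch out of its stand, set its nose upright in the wide, raised guide bush of the drill jig and press it straight down slowly until you feel its hidden spring snap and give way; stop right there: it must not be driven on to its end stop, and the jig must never be pressed with more than 25 N. Then lift it out, put it back upright in its stand, hanging by its collar as before, and let go. Leave the beaker, the petri dish and the stoppers where they are.

Things in the scene. Friction and masses are not known exactly. Their poses are not given: they have to be found in the camera images.
- punch: loose steel centre punch, 159 mm long, about 0.2 kg, at first nose down in its stand. Origin on its axis at the underside of its collar, z up towards the cap. Collar: diameter 26 mm, z 0 to 6. Dark round sleeve to grip: diameter 18, z 6 to 80. Cap: diameter 21, z up to 95. Below: barrel, diameter 13, to z -14; sprung nose, diameter 8, to z -64 when free, its last 7 mm a cone.
- shank (a point): point on the punch's sprung nose, on the axis: z -14 mm in the punch's frame while free, higher as the nose is pushed in. Resistance 2 N at first, rising to 14 N at 7 mm of travel; then the hidden spring snaps and it falls, to 7.5 N at 9 mm and 3.5 N at 10.5 mm. It rises again, to 8 N at 14 mm; hard end stop at 14.5 to 15 mm. Snapped means beyond 8.5 mm. Lifted, the nose springs out again.
- stand: plain grey block, 70 x 70 x 75 mm high, on a screwed-down foot 90 x 90 x 10 mm, fixed to the worktop. Origin at the centre of its underside.
- stand_hole0 (a point): centre of the mouth of the stand's vertical through hole, diameter 17 mm, in the middle of its top face (75 mm up). The punch hangs here with its collar on the face, so that its origin is at this point.
- jig: aluminium drill jig fixed to the worktop, 90 x 130 mm (x, y), 58 mm high; origin at the centre of its underside, z up. A steel bracket blank is clamped inside, under the bush plate (plate top 52 mm up). Blanks differ in thickness: its top lies 12 to 30 mm below the mouth of the wide bush; how far is not known beforehand and must be felt.
- bush (a point): centre of the mouth of the jig's wide guide bush, facing up, 58 mm above the worktop, at y +18 mm in the jig's frame: a steel bush of 23 mm outside diameter that stands 6 mm proud of the bush plate, bore 12 mm, 12 mm long, open down to the blank. (The other, narrow 5 mm hole at y -28 mm is too small for the punch.)
- petri: bystander: flat glass petri dish, diameter 64 mm, 17 mm high, loose; origin at the centre of its underside
- stopper_big: bystander: tan stopper, diameter 37 mm, 28 mm high, loose; origin at the centre of its underside
- stopper_small: bystander: dark red stopper, diameter 29 mm, 22 mm high, loose; origin at the centre of its underside
- beaker: bystander: glass beaker, about 121 x 128 mm, 149 mm high, loose; origin at the centre of its underside
Mind the look-alikes: they are no part of the job. What is shaped like the stand but yellow is not meant.

How it is judged:
On the way, in this order (a step that is already met when the one before it is completed fails the run):
1. the nose is in the wide bush, the punch upright and its spring not yet snapped (horizontal distance between punch and bush below 0.009 m and angle between punch's own z axis and vertical below 0.15 rad and z of punch in the frame of bush below 0.056 m and z of shank in the frame of punch below -0.0095 m), for 0.1 s.
2. the punch, upright in the bush, is pressed until its spring snaps (nose pushed in more than 8.5 mm) (horizontal distance between punch and bush below 0.009 m and angle between punch's own z axis and vertical below 0.15 rad and z of punch in the frame of bush below 0.046 m and z of shank in the frame of punch above -0.0055 m), for 0.05 s.
At the end, for the whole second after the job is handed in: The punch stands upright (within 0.1 rad) and at rest in the stand again, its origin within 6 mm of the mouth of the stand's hole, its nose sprung out (within 2 mm), let go (distance between punch and stand_hole0 below 0.006 m and angle between punch's own z axis and vertical below 0.1 rad and linear speed of punch below 0.02 m/s and z of shank in the frame of punch below -0.012 m); the robot touches nothing.
It fails at once if the punch presses on the jig (blank included) with more than 25 N (contact force between punch and jig above 25 N).
It fails at once if the punch is driven on to its end stop (nose pushed in 14.5 mm or more) (z of shank in the frame of punch above 0.0005 m).
It fails at once if a bystander (petri dish, a stopper, the beaker) is moved more than 20 mm (distance of any of petri, stopper_big, stopper_small, beaker from where it was at the start of the episode above 0.02 m).
It also fails if it takes over 67 s, if anything falls off the work surface, if the arm or the gripper's body presses on something with over 40 N, if the wrist force passes 120 N, or if a joint passes its speed limit or range.

### The arm

A 6-joint arm with a two-finger parallel gripper is mounted at the origin on a cart in front of the work surface, level with it; the furniture and walls round the work are solid. World frame = base frame: x ahead of the robot, y to its left, z up, the work surface at z = 0. Lengths are in m, angles in rad, forces in N, time in s.
With the tool pointing down it reaches from about 0.425 to 0.925 m from the base axis. Payload 12.5 kg.
Tool frame: the origin (TCP) lies between the finger pads; the fingertips stand manip.tcp_to_tips ahead of it and the grasp point (between the pads) lies 3 mm ahead of it (manip.tcp_to_tips is the distance from the TCP to the fingertips, in m); z points along the fingers, y is the line along which they close (so a half turn about z gives the same grasp; the last joint's range is limited). The gripper opens to 85 mm and grips with 20 to 120 N. Pads are 22 mm wide; open, the fingers measure 114 mm over their backs; the gripper's body (76 mm by 85 mm) begins 54 mm behind the grasp point. The pads swing forward as they close: fully open they stand 13 mm farther back than shut.
Start: joints at [-1.41, 0.491, 1.559, -0, 1.092, -0.106], TCP at [0.165, -0.603, 0.253] pointing down, gripper open.
Joint ranges: [-3.1, 3.1], [-0.84, 2.19], [0.05, 2.79], [-1.13, 4.28], [0.06, 2.93], [-2.69, 2.69]. Speed limits (rad/s): [2.22, 2.22, 2.79, 3.14, 3.14, 3.14].

### API

Orientations are given as [roll, pitch, yaw] about the fixed x, y, z axes, in that order (R = Rz(yaw) Ry(pitch) Rx(roll)).
In Python, from rig import manip gives the robot as it stands.
- The arm moves only by the tool jog_arm, never from a script. Its argument "motion" is a list of rows, each an object with "jaw": the finger opening in m, from 0 to 0.0854; "delta_pos": the shift along the tool's x, y, z in m, a list of three; "dr": the turn, a rotation vector about the tool's x, y, z in rad, a list of three. In form: [{"jaw": jaw, "delta_pos": [dx, dy, dz], "dr": [ax, ay, az]}, ...]. A call has 1 to 5 rows; each row shifts and turns the commanded pose from where the row before left it, along the tool's axes as they then stand; what a row does not reach is not made up. A row lasts 1/10 s, in which the tool goes at most 50 mm and 8.59 degrees, less where a joint would pass 70% of its speed; a pose out of reach is approached as far as the arm can. A call is refused whole if a number of a shift passes 0.05 or a number of a turn 0.15, either way. A call with a gripper value outside its range is refused whole. The fingers move at their own pace and stop on an object; "force" is the grip in N (left out, the last holds). Time passes only in rows, so rows that do not move let the fingers close. It gives the time, the measured TCP pose, the force, the opening and the grip force at its end, in the units of the state.
- manip.get_obs(): the state, without advancing time (a new reading comes with each control period).
- manip.get_image(name): name is "scene" or "top" or "wrist"; returns a dict with "img" (400x640x3 uint8, red, green, blue), "fx", "fy", "cx", "cy" (pixels), "R" (3x3) and "t" (3): a world point X has camera coordinates R X + t. Camera axes: x right, y down, z forward; pixel columns grow to the right and rows downward; lengths in m; the calibration is good to about 2 mm. A picture is of the moment at which its call begins. There is no depth.
- manip.job_done(): hands the job in; it is judged then, once.
The state is a dict: "clock": time; "joints": joint angles; "dq": joint speeds; "effort": joint torques, N m; "position": TCP position; "eef_rot": TCP orientation; "force": force on the tool from outside, world axes, zero at the start; "wrist_torque": the same for the moment, N m; "width": opening from 0.0 (shut) to 1.0 (fully open); "grip_force": force on a finger pad.
Only numpy, scipy, OpenCV 4.12 (cv2) and the standard library are available. Lean on these libraries where they do the work, as an engineer would, in place of code of your own. Each camera call takes 0.05 s, during which the arm holds its last target. There are 200 camera calls.

## Working session

There is one attempt and no reset: what is moved stays moved. The work goes in short steps, Python scripts to look and compute and a tool call to move; the robot and the scene stay as the last step left them, time stands still between calls to the robot, and variables do not carry over. Pictures are saved under pics/ and viewed, at most 12 in all, crops included, and the job is handed in when it is done.

Besides the shell and the picture viewer there is one more tool, called as name([rows], argument=value, ...), one row to a line, values as JSON. jog_arm: Moves the arm, as the interface text tells. Its arguments: {"type":"object","properties":{"motion":{"type":"array","items":{"type":"object","properties":{"jaw":{"type":"number"},"delta_pos":{"type":"array","items":{"type":"number"}},"dr":{"type":"array","items":{"type":"number"}}}}},"force":{"type":"number"}},"required":["motion"]}

```bash
mkdir -p pics; ls; python3 - <<'E'
from rig import manip
import cv2,numpy as np
print(manip.get_obs(), manip.tcp_to_tips)
for n in ("scene","top"):
    d=manip.get_image(n); cv2.imwrite(f"pics/{n}0.png",d["img"][:,:,::-1]); np.savez(f"pics/{n}0.npz",**d)
    print(n,d["fx"],d["cx"],d["cy"],(-d["R"].T@d["t"]).round(3),d["R"].round(3).tolist())
E
```

```text
pics
{'clock': 0.0, 'joints': array([-1.40958883e+00,  4.91570904e-01,  1.55945152e+00,  7.90595773e-06,
        1.09169652e+00, -1.05592094e-01]), 'dq': array([ 0.00088203,  0.00109303,  0.00037484,  0.00128309, -0.00055876,
       -0.00031644]), 'effort': array([ 1.18080563e-03, -6.18446159e+01, -2.61585492e+01, -7.33253569e-05,
        4.04530336e-03,  7.95247473e-06]), 'position': array([ 0.16477443, -0.60268056,  0.25271996]), 'eef_rot': array([-3.14047337e+00, -1.25679640e-04,  2.66795872e-01]), 'force': array([-0.07620453,  0.25932213,  0.44464688]), 'wrist_torque': array([-0.0129507 , -0.04683167, -0.01427218]), 'grip_force': 0.0, 'width': 0.9977504482310959} 0.022
scene 443.51666354285135 310.3233478761575 198.8533959966979 [-0.31   0.699  0.745] [[-0.517, -0.856, -0.004], [-0.473, 0.289, -0.832], [0.713, -0.429, -0.554]]
top 403.65272777328374 324.47836133092517 199.5728869842614 [0.386 0.188 1.248] [[0.012, -1.0, 0.009], [-0.991, -0.014, -0.13], [0.13, -0.008, -0.991]]
```

View pics/scene0.png

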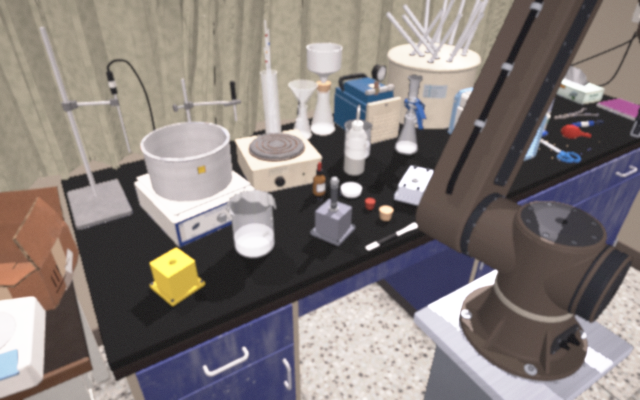

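View pics/top0.png

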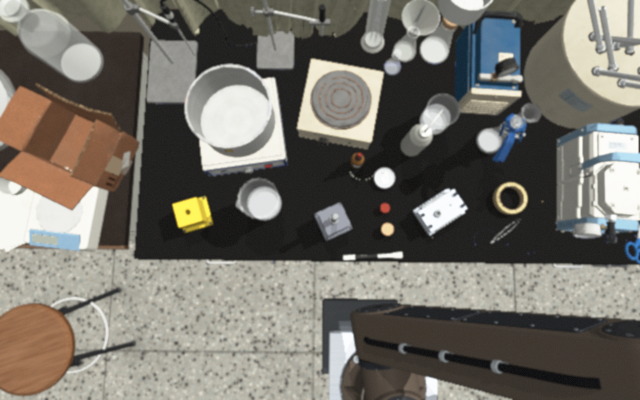

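Candidates for the stand and punch are the grey block at top (334,220) / scene (333,221) and the yellow look-alike at top (192,212) / scene (175,275), which is ruled out by its colour. The jig is the pale plate at top (440,212) / scene (415,185). I'll check these in one close crop.

```bash
cat > h.py <<'E'
import numpy as np,cv2
def ray(d,p):
    R,t=d["R"],d["t"]; c=-R.T@t
    v=R.T@np.array([(p[0]-d["cx"])/d["fx"],(p[1]-d["cy"])/d["fy"],1]); return c,v
def onplane(d,p,z):
    c,v=ray(d,p); return (c+v*(z-c[2])/v[2]).round(4)
def proj(d,X):
    x=d["R"]@np.array(X)+d["t"]; return np.array([d["fx"]*x[0]/x[2]+d["cx"],d["fy"]*x[1]/x[2]+d["cy"]]).round(1)
def tri(d1,p1,d2,p2):
    c1,v1=ray(d1,p1);c2,v2=ray(d2,p2)
    s=np.linalg.lstsq(np.c_[v1,-v2],c2-c1,rcond=None)[0]; a=c1+s[0]*v1;b=c2+s[1]*v2
    return ((a+b)/2).round(4),np.linalg.norm(a-b).round(4)
E
python3 - <<'E'
import cv2,numpy as np
from h import *
T=cv2.imread("pics/top0.png");S=cv2.imread("pics/scene0.png")
a=cv2.resize(T[180:255,290:490],(800,300),interpolation=cv2.INTER_CUBIC)
b=cv2.resize(S[165:245,270:483],(800,300),interpolation=cv2.INTER_CUBIC)
cv2.imwrite("pics/crop0.png",np.vstack([a,b]))
t=np.load("pics/top0.npz")
print("stand top",onplane(t,(334,220),.075),"jig",onplane(t,(440,212),.055))
E
```

```text
stand top [0.4803 0.1507 0.075 ] jig [ 0.5099 -0.1652  0.055 ]
```

View pics/crop0.png

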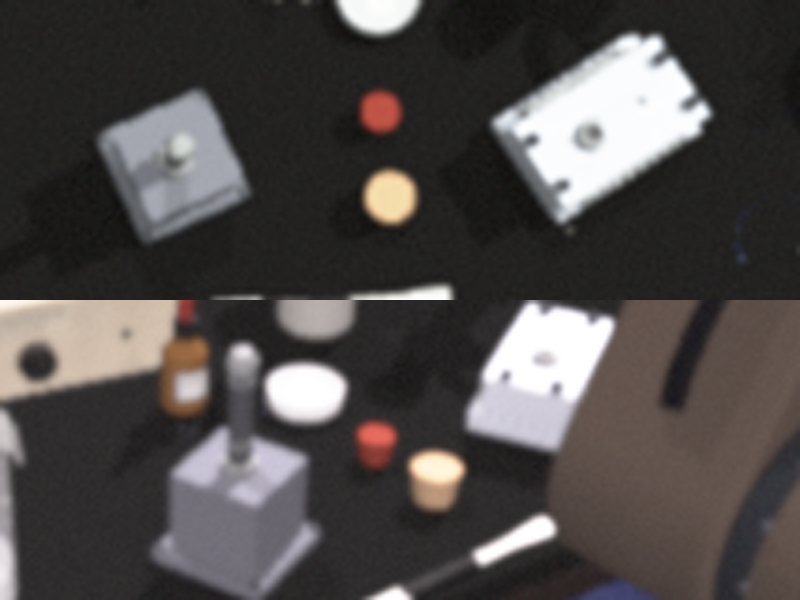

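The crop confirms the choice. The grey stand holds the dark punch, with its cap at top crop (180,148) and scene crop (242,352). The jig's wide bush is the ring at top crop (589,136) and scene crop (544,358), and the narrow hole is at top crop (641,100).

```bash
python3 - <<'E'
from h import *
t=dict(np.load("pics/top0.npz"));s=dict(np.load("pics/scene0.npz"))
T=lambda x,y:(290+(x+.5)/4-.5,180+(y+.5)/4-.5)
S=lambda x,y:(270+x*213/800,165+(y-300)*80/300)
print("cap",onplane(t,T(180,147),.168),onplane(s,S(242,352),.168),tri(t,T(180,147),s,S(242,352)))
print("bush",onplane(t,T(589,136),.058),onplane(s,S(544,358),.058),tri(t,T(589,136),s,S(544,358)))
print("narrow",onplane(t,T(641,100),.052))
print("collar",onplane(s,S(240,464),.078))
for n,p,z in (("big",(390,197),.028),("small",(381,112),.022)): print(n,onplane(t,T(*p),z))
print("petri",onplane(t,(385,178),.017),"beaker",onplane(t,(262,200),.07))
E
```

```text
cap [0.4826 0.1521 0.168 ] [0.4792 0.1529 0.168 ] (array([0.4824, 0.1515, 0.166 ]), np.float64(0.0013))
bush [ 0.5046 -0.1549  0.058 ] [ 0.4969 -0.15    0.058 ] (array([ 0.5048, -0.1573,  0.0515]), np.float64(0.0014))
narrow [ 0.5328 -0.1962  0.052 ]
collar [0.4766 0.1534 0.078 ]
big [ 0.4593 -0.0116  0.028 ]
small [ 0.5245 -0.0062  0.022 ]
petri [ 0.6175 -0.0081  0.017 ] beaker [0.5368 0.3627 0.07  ]
```

jog_arm([
  {"delta_pos": [0.037, -0.0285, -0.002]},
  {"delta_pos": [0.037, -0.0285, -0.002]},
  {"delta_pos": [0.037, -0.0285, -0.002]},
  {"delta_pos": [0.037, -0.0285, -0.002]},
  {"delta_pos": [0.037, -0.0285, -0.002]},
])

```text
schema error: expected keys jaw, delta_pos, dr
```

jog_arm([
  {"delta_pos": [0.037, -0.0285, -0.002]},
  {"delta_pos": [0.037, -0.0285, -0.002]},
  {"delta_pos": [0.037, -0.0285, -0.002]},
  {"delta_pos": [0.037, -0.0285, -0.002]},
  {"delta_pos": [0.037, -0.0285, -0.002]},
])

```text
schema error: expected keys jaw, delta_pos, dr
```

```bash
python3 - <<'E'
from rig import manip
from h import *
o=manip.get_obs();print(o['clock'],o['position'],o['eef_rot'])
d=manip.get_image("wrist");np.savez("pics/w1.npz",**d);cv2.imwrite("pics/w1.png",d["img"][:,:,::-1])
print(-d["R"].T@d["t"],d["R"].round(3),d["fx"],proj(d,[.505,-.156,.058]))
E
```

```text
0.1 [ 0.16478277 -0.60269587  0.25277522] [-3.14057084e+00 -1.02457489e-04  2.66821155e-01]
[ 0.23999309 -0.58241118  0.37389132] [[ 0.262 -0.965 -0.001]
 [-0.92  -0.25   0.302]
 [-0.292 -0.079 -0.953]] 293.93475849443416 [-204.4 -490.1]
```

View pics/w1.png

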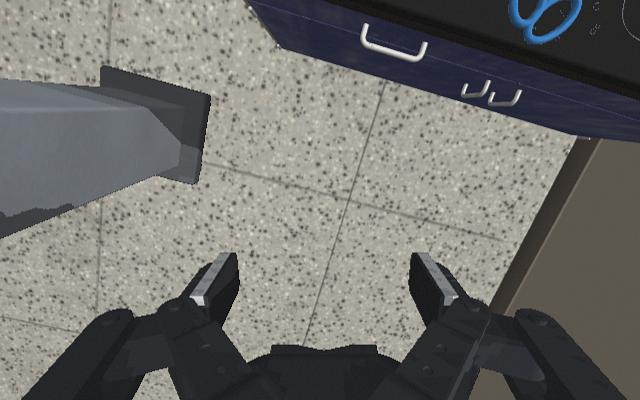

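The moves were refused because every row needs all three keys. So this picture shows only the floor and the open fingers, at about (220,280) and (430,280).

jog_arm([
  {"jaw": 0.085, "delta_pos": [0.037, -0.0285, -0.002], "dr": [0, 0, 0]},
  {"jaw": 0.085, "delta_pos": [0.037, -0.0285, -0.002], "dr": [0, 0, 0]},
  {"jaw": 0.085, "delta_pos": [0.037, -0.0285, -0.002], "dr": [0, 0, 0]},
  {"jaw": 0.085, "delta_pos": [0.037, -0.0285, -0.002], "dr": [0, 0, 0]},
  {"jaw": 0.085, "delta_pos": [0.037, -0.0285, -0.002], "dr": [0, 0, 0]},
], force=100)

```text
clock: 0.65
position: [0.3064, -0.415, 0.2633]
eef_rot: [-3.142, 0.0, 0.266]
force: [0.9, -0.6, 0.1]
width: 0.996
grip_force: 0.0
```

jog_arm([
  {"jaw": 0.085, "delta_pos": [0.037, -0.0285, -0.002], "dr": [0, 0, 0]},
  {"jaw": 0.085, "delta_pos": [0.037, -0.0285, -0.002], "dr": [0, 0, 0]},
  {"jaw": 0.085, "delta_pos": [0.037, -0.0285, -0.002], "dr": [0, 0, 0]},
  {"jaw": 0.085, "delta_pos": [0.037, -0.0285, -0.002], "dr": [0, 0, 0]},
  {"jaw": 0.085, "delta_pos": [0.037, -0.0285, -0.002], "dr": [0, 0, 0]},
])

```text
clock: 1.15
position: [0.4474, -0.2287, 0.2734]
eef_rot: [3.141, -0.0, 0.267]
force: [0.4, -1.6, -0.0]
width: 0.995
grip_force: 0.0
```

```bash
python3 - <<'E'
from rig import manip
from h import *
o=manip.get_obs();print(o['clock'],o['position'],o['eef_rot'])
d=manip.get_image("wrist");np.savez("pics/w1.npz",**d);cv2.imwrite("pics/w1.png",d["img"][:,:,::-1])
print(proj(d,[.505,-.156,.058]))
E
```

```text
1.15 [ 0.44739302 -0.22869695  0.2734422 ] [ 3.14139155e+00 -5.78985337e-05  2.66709778e-01]
[273.1 108.8]
```

View pics/w1.png

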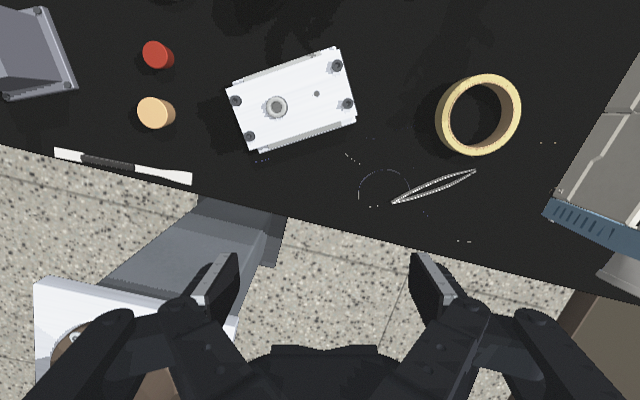

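The bush ring of the jig is at (277,107) and the narrow hole at (317,94). The stoppers are at (157,55) and (155,113), and the stand's edge shows at upper left. The bush lies within about 4 px of the prediction. Next I'll move over the punch.

jog_arm([
  {"jaw": 0.085, "delta_pos": [0.0167, -0.0448, 0], "dr": [0, 0, 0]},
  {"jaw": 0.085, "delta_pos": [0.0167, -0.0448, 0], "dr": [0, 0, 0]},
  {"jaw": 0.085, "delta_pos": [0.0167, -0.0448, 0], "dr": [0, 0, 0]},
  {"jaw": 0.085, "delta_pos": [0.0167, -0.0448, 0], "dr": [0, 0, 0]},
])

```text
clock: 1.6
position: [0.4635, -0.0382, 0.2733]
eef_rot: [3.142, -0.0, 0.266]
force: [0.5, 0.5, 0.4]
width: 0.996
grip_force: 0.0
```

jog_arm([
  {"jaw": 0.085, "delta_pos": [0.0167, -0.0448, 0], "dr": [0, 0, 0]},
  {"jaw": 0.085, "delta_pos": [0.0167, -0.0448, 0], "dr": [0, 0, 0]},
  {"jaw": 0.085, "delta_pos": [0.0167, -0.0448, 0], "dr": [0, 0, 0]},
  {"jaw": 0.085, "delta_pos": [0.0167, -0.0448, 0], "dr": [0, 0, 0]},
  {"jaw": 0.085, "delta_pos": [0, 0, 0], "dr": [0, 0, 0]},
])

```text
clock: 2.1
position: [0.4808, 0.1549, 0.2731]
eef_rot: [-3.141, -0.0, 0.272]
force: [-0.3, -0.2, -0.5]
width: 0.991
grip_force: 0.0
```

```bash
python3 - <<'E'
from rig import manip
from h import *
o=manip.get_obs();print(o['clock'],o['position'],o['eef_rot'])
d=manip.get_image("wrist");np.savez("pics/w2.npz",**d)
w=dict(np.load("pics/w1.npz"))
a=cv2.resize(d["img"][100:400,120:520],(800,600))
b=cv2.resize(w["img"][70:140,210:330],(240,140),interpolation=cv2.INTER_CUBIC)
a[:140,:240]=b
cv2.imwrite("pics/w2.png",a[:,:,::-1])
print(proj(d,[.481,.152,.168]),proj(d,[.481,.152,.078]))
g=cv2.GaussianBlur(cv2.cvtColor(w["img"],cv2.COLOR_RGB2GRAY),(3,3),0)[90:125,258:297]
m=cv2.HoughCircles(cv2.resize(g,None,fx=6,fy=6,interpolation=cv2.INTER_CUBIC),cv2.HOUGH_GRADIENT,1.2,40,param1=100,param2=20,minRadius=25,maxRadius=80)
if m is not None:
  for c in m[0][:4]:
    p=((c[0]+.5)/6-.5+258,(c[1]+.5)/6-.5+90); print(p,c[2]/6,onplane(w,p,.058))
E
```

```text
2.1 [0.48077513 0.15485118 0.27306264] [-3.14101770e+00 -2.04944160e-04  2.71678185e-01]
[327.  206.8] [326.1 180.2]
```

View pics/w2.png

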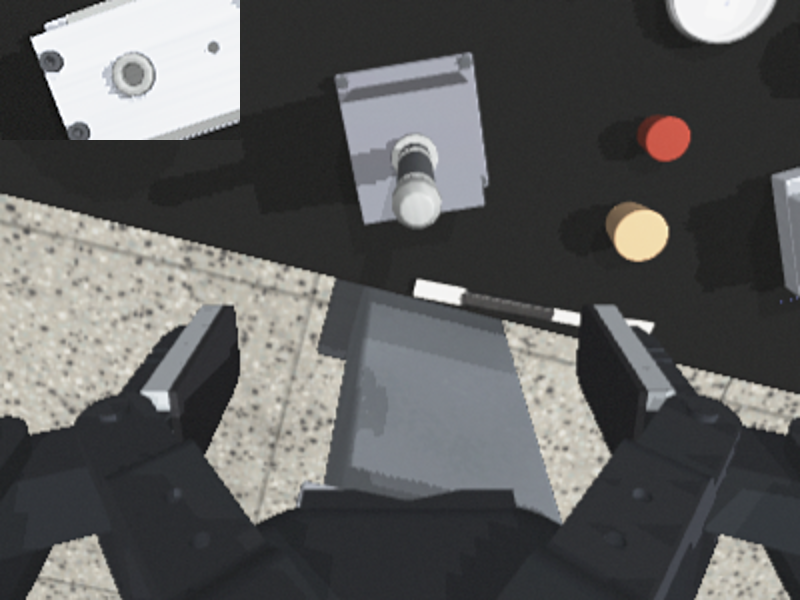

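The cap is at crop (417,203), image (328,201). The collar is at crop (415,157), image (327,178), and the bush in the inset gives (276.8,106.8). The punch stands upright in the grey stand, and the space around it is clear.

```bash
python3 - <<'E'
from rig import manip
from h import *
d=dict(np.load("pics/w2.npz"));w=dict(np.load("pics/w1.npz"));t=dict(np.load("pics/top0.npz"))
hsv=cv2.cvtColor(d["img"],cv2.COLOR_RGB2HSV)
roi=hsv[185:218,312:345]
m=((roi[...,1]<18)&(roi[...,2]>165)).astype(np.uint8)
n,l,s,c=cv2.connectedComponentsWithStats(m);k=1+s[1:,4].argmax();print(s[k],c[k]+[312,185])
print("cap",onplane(d,(328,201),.168),onplane(d,c[k]+[312,185],.167),"collar",onplane(d,(327.2,177.5),.078))
print("bush",onplane(w,(276.8,106.8),.058),"narrow",onplane(w,(210+213/2,70+47/2),.052),"tri",tri(w,(276.8,106.8),t,(437.0,213.6)))
print(manip.get_obs()["position"],manip.get_obs()["clock"])
# bush mouth in w1: bright ring fit
g=cv2.cvtColor(w["img"],cv2.COLOR_RGB2GRAY)[92:122,262:292];print(g[::2,::2])
E
```

```text
[  8   2  21  26 378] [330.25132275 200.81216931]
cap [0.486  0.1526 0.168 ] [0.4864 0.1507 0.167 ] collar [0.4842 0.1517 0.078 ]
bush [ 0.5081 -0.1594  0.058 ] narrow [ 0.5329 -0.1976  0.052 ] tri (array([ 0.5067, -0.1581,  0.047 ]), np.float64(0.0019))
[0.48062785 0.15275877 0.27293173] 2.15
[[243 243 243 243 243 243 243 244 244 244 244 244 243 241 239]
 [243 243 243 243 244 244 245 246 246 244 242 239 239 241 242]
 [243 244 244 244 246 219 200 187 161 206 244 242 242 242 242]
 [244 244 245 226 189 212 211 214 218 203 158 227 242 242 243]
 [244 244 224 177 201 198 192 188 195 215 226 141 247 242 241]
 [242 227 160 191 203 166  92 115 126 176 207 211 166 243 243]
 [201 195 147 200 208 116 127 126 127 134 193 218 154 246 243]
 [188 195 158 198 192 112 128 130 128 126 180 213 149 246 242]
 [193 197 140 205 216 112 125 127 129 128 187 213 147 248 243]
 [246 194 142 192 223 160 127 128 127 113 197 208 134 248 244]
 [226 197 166 164 213 223 164 115 142 184 200 204 154 245 243]
 [243 247 180 148 184 199 217 216 209 198 202 139 245 243 242]
 [242 199 193 161 151 153 188 186 192 167 122 240 243 242 241]
 [242 244 244 247 175 158 141 216 203 210 225 242 241 242 241]
 [242 242 242 243 241 241 232 228 238 237 241 242 242 242 242]]
```

jog_arm([
  {"jaw": 0.085, "delta_pos": [0.0036, 0.0018, 0.03], "dr": [0, 0, 0]},
  {"jaw": 0.085, "delta_pos": [0, 0, 0.04], "dr": [0, 0, 0]},
  {"jaw": 0.085, "delta_pos": [0, 0, 0.04], "dr": [0, 0, 0]},
  {"jaw": 0.085, "delta_pos": [0, 0, 0.033], "dr": [0, 0, 0]},
  {"jaw": 0.085, "delta_pos": [0, 0, 0], "dr": [0, 0, 0]},
])

```text
clock: 2.65
position: [0.4833, 0.1482, 0.1271]
eef_rot: [-3.141, 0.007, 0.265]
force: [-0.2, 0.7, 0.6]
width: 0.994
grip_force: 0.0
```

```bash
python3 - <<'E'
from rig import manip
from h import *
o=manip.get_obs();print(o['position'],o['eef_rot'],o['force'])
d=manip.get_image("wrist");np.savez("pics/w3.npz",**d)
s=manip.get_image("scene");np.savez("pics/s3.npz",**s)
a=cv2.resize(d["img"][50:350,170:470],(400,400))
b=cv2.resize(s["img"][120:270,260:410],(400,400),interpolation=cv2.INTER_CUBIC)
cv2.imwrite("pics/w3.png",np.hstack([a,b])[:,:,::-1])
E
```

```text
[0.4833398  0.14822688 0.12712465] [-3.14112154  0.00689885  0.26544224] [-0.17077865  0.65349871  0.63556971]
```

View pics/w3.png

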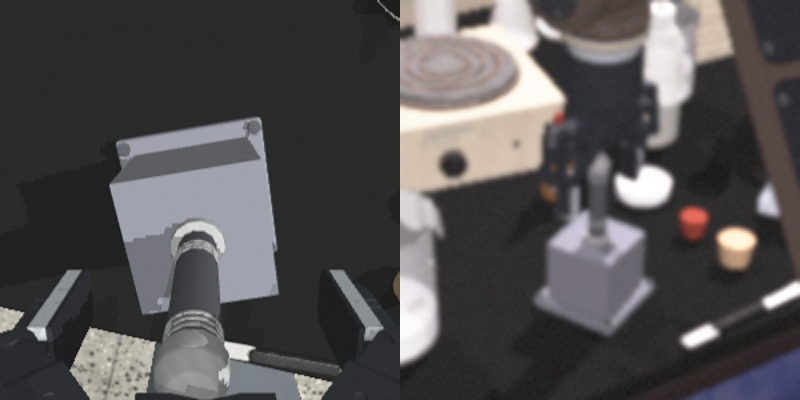

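The punch is between the open pads, its sleeve at about crop x=197 against a pad midline of about 205. That puts it roughly 2 mm to the left. The stand and the gripper body are clear of each other, so I'll shift by −2 mm in tool y and close.

jog_arm([
  {"jaw": 0.085, "delta_pos": [0, -0.002, 0], "dr": [0, 0, 0]},
  {"jaw": 0.04, "delta_pos": [0, 0, 0], "dr": [0, 0, 0]},
  {"jaw": 0.025, "delta_pos": [0, 0, 0], "dr": [0, 0, 0]},
  {"jaw": 0.025, "delta_pos": [0, 0, 0], "dr": [0, 0, 0]},
  {"jaw": 0.025, "delta_pos": [0, 0, 0], "dr": [0, 0, 0]},
])

```text
clock: 3.25
position: [0.4844, 0.1517, 0.1306]
eef_rot: [3.141, -0.001, 0.267]
force: [-0.9, -0.3, -0.8]
width: 0.32
grip_force: 0.0
```

jog_arm([
  {"jaw": 0.01, "delta_pos": [0, 0, 0], "dr": [0, 0, 0]},
  {"jaw": 0.01, "delta_pos": [0, 0, 0], "dr": [0, 0, 0]},
  {"jaw": 0.01, "delta_pos": [0, 0, 0], "dr": [0, 0, 0]},
  {"jaw": 0.01, "delta_pos": [0, 0, 0], "dr": [0, 0, 0]},
  {"jaw": 0.01, "delta_pos": [0, 0, 0], "dr": [0, 0, 0]},
], force=90)

```text
clock: 3.75
position: [0.4844, 0.1518, 0.1307]
eef_rot: [-3.142, -0.0, 0.267]
force: [-1.3, 1.0, 5.9]
width: 0.186
grip_force: 87.5
```

jog_arm([
  {"jaw": 0.01, "delta_pos": [0, 0, -0.01], "dr": [0, 0, 0]},
  {"jaw": 0.01, "delta_pos": [0, 0, -0.025], "dr": [0, 0, 0]},
  {"jaw": 0.01, "delta_pos": [0, 0, -0.035], "dr": [0, 0, 0]},
  {"jaw": 0.01, "delta_pos": [0, 0, -0.035], "dr": [0, 0, 0]},
  {"jaw": 0.01, "delta_pos": [0, 0, -0.015], "dr": [0, 0, 0]},
])

```text
clock: 4.25
position: [0.4848, 0.1517, 0.2537]
eef_rot: [3.141, -0.004, 0.267]
force: [0.5, 0.3, -2.8]
width: 0.19
grip_force: 87.8
```

jog_arm([
  {"jaw": 0.01, "delta_pos": [0, 0, 0], "dr": [0, 0, 0]},
  {"jaw": 0.01, "delta_pos": [0, 0, 0], "dr": [0, 0, 0]},
  {"jaw": 0.01, "delta_pos": [0, 0, 0], "dr": [0, 0, 0]},
])

```text
clock: 4.55
position: [0.4839, 0.1515, 0.2491]
eef_rot: [-3.141, 0.002, 0.267]
force: [-0.0, 0.2, -2.4]
width: 0.188
grip_force: 87.8
```

```bash
python3 - <<'E'
from rig import manip
from h import *
o=manip.get_obs();print(o['position'],o['eef_rot'],o['force'],o['width'])
d=manip.get_image("wrist");np.savez("pics/w4.npz",**d)
s=manip.get_image("scene");np.savez("pics/s4.npz",**s)
a=cv2.resize(d["img"][50:350,170:470],(400,400))
b=cv2.resize(s["img"][100:250,260:410],(400,400),interpolation=cv2.INTER_CUBIC)
cv2.imwrite("pics/w4.png",np.hstack([a,b])[:,:,::-1])
p=o['position']; print(proj(d,p-[0,0,.0557]),proj(d,p-[0,0,.1197]))
print("hole",onplane(d,(320,150),.075))
E
```

```text
[0.48386468 0.15154236 0.24913652] [-3.14147654e+00  2.15721729e-03  2.66798011e-01] [-0.01111825  0.15082907 -2.44156131] 0.18777228443908847
[323.4 230.6] [323.5 200.4]
hole [0.517  0.1641 0.075 ]
```

View pics/w4.png

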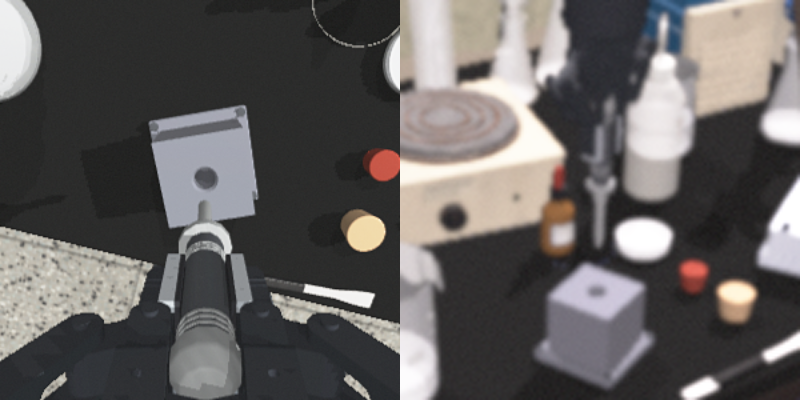

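The punch hangs upright in the grip, its nose tip at about image (323,202) against a predicted (323.5,200). The empty hole is at image (324,183.5). Now over to the bush.

jog_arm([
  {"jaw": 0.01, "delta_pos": [-0.0075, 0.038, 0], "dr": [0, 0, 0]},
  {"jaw": 0.01, "delta_pos": [-0.0075, 0.038, 0], "dr": [0, 0, 0]},
  {"jaw": 0.01, "delta_pos": [-0.0075, 0.038, 0], "dr": [0, 0, 0]},
  {"jaw": 0.01, "delta_pos": [-0.0075, 0.038, 0], "dr": [0, 0, 0]},
])

```text
clock: 5.05
position: [0.4953, -0.0043, 0.2496]
eef_rot: [-3.141, 0.001, 0.267]
force: [1.8, -1.3, -1.4]
width: 0.184
grip_force: 88.0
```

jog_arm([
  {"jaw": 0.01, "delta_pos": [-0.0075, 0.038, 0], "dr": [0, 0, 0]},
  {"jaw": 0.01, "delta_pos": [-0.0075, 0.038, 0], "dr": [0, 0, 0]},
  {"jaw": 0.01, "delta_pos": [-0.0075, 0.038, 0], "dr": [0, 0, 0]},
  {"jaw": 0.01, "delta_pos": [-0.0075, 0.038, 0], "dr": [0, 0, 0]},
])

```text
clock: 5.45
position: [0.5064, -0.159, 0.2495]
eef_rot: [-3.141, 0.001, 0.267]
force: [0.7, 0.5, -2.1]
width: 0.185
grip_force: 88.0
```

jog_arm([
  {"jaw": 0.01, "delta_pos": [0, 0, 0.02], "dr": [0, 0, 0]},
  {"jaw": 0.01, "delta_pos": [0, 0, 0.02], "dr": [0, 0, 0]},
  {"jaw": 0.01, "delta_pos": [0, 0, 0], "dr": [0, 0, 0]},
  {"jaw": 0.01, "delta_pos": [0, 0, 0], "dr": [0, 0, 0]},
  {"jaw": 0.01, "delta_pos": [0, 0, 0], "dr": [0, 0, 0]},
])

```text
clock: 5.95
position: [0.507, -0.1573, 0.211]
eef_rot: [3.141, -0.001, 0.267]
force: [-0.5, 0.5, -1.6]
width: 0.187
grip_force: 88.3
```

```bash
python3 - <<'E'
from rig import manip
from h import *
w4=dict(np.load("pics/w4.npz"));print("hole",onplane(w4,(323.75,183.5),.075))
o=manip.get_obs();print(o['clock'],o['position'],o['eef_rot'],o['force'],o['width'])
d=manip.get_image("wrist");np.savez("pics/w5.npz",**d)
s=manip.get_image("top");np.savez("pics/t5.npz",**s)
a=cv2.resize(d["img"][100:250,240:400],(640,600),interpolation=cv2.INTER_CUBIC)
cv2.imwrite("pics/w5.png",a[:,:,::-1])
p=o['position']; print(proj(d,p-[0,0,.1197]),proj(d,[p[0],p[1],.058]))
E
```

```text
hole [0.4846 0.1514 0.075 ]
5.95 [ 0.50703386 -0.15730051  0.21101795] [ 3.14093063e+00 -7.02113198e-04  2.67271789e-01] [-0.45663178  0.51300201 -1.55122151] 0.1871045212011059
[323.3 200.7] [323.3 190.1]
```

View pics/w5.png

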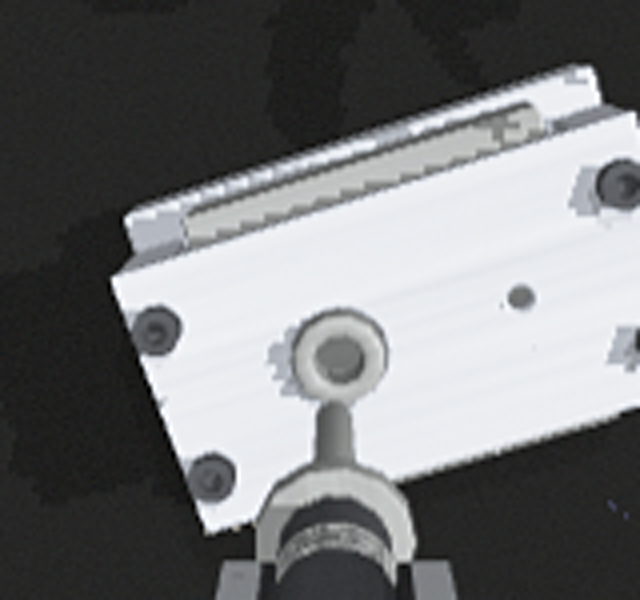

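The bush bore is at crop (340,356), image (324.6,188.7). The nose tip is just below it in the image, at (323.4,200).

```bash
python3 - <<'E'
from rig import manip
from h import *
d=dict(np.load("pics/w5.npz"))
p=manip.get_obs()['position'];R=d["R"]
b=onplane(d,(324.6,188.7),.058);D=b-p;y=.267;c,s=np.cos(y),np.sin(y)
print(b,p,"tool dx,dy",c*D[0]+s*D[1],s*D[0]-c*D[1],manip.get_obs()['clock'])
E
```

```text
[ 0.5088 -0.1581  0.058 ] [ 0.50695864 -0.15730305  0.21111269] tool dx,dy 0.0015658506581238598 0.001254538389118682 6.05
```

jog_arm([
  {"jaw": 0.01, "delta_pos": [0.0015, 0.0012, 0.01], "dr": [0, 0, 0]},
  {"jaw": 0.01, "delta_pos": [0, 0, 0.01], "dr": [0, 0, 0]},
  {"jaw": 0.01, "delta_pos": [0, 0, 0.008], "dr": [0, 0, 0]},
  {"jaw": 0.01, "delta_pos": [0, 0, 0], "dr": [0, 0, 0]},
  {"jaw": 0.01, "delta_pos": [0, 0, 0], "dr": [0, 0, 0]},
])

```text
clock: 6.55
position: [0.5084, -0.1581, 0.1819]
eef_rot: [-3.141, 0.001, 0.267]
force: [-0.0, 0.3, -2.2]
width: 0.189
grip_force: 88.3
```

jog_arm([
  {"jaw": 0.01, "delta_pos": [0, 0, 0.004], "dr": [0, 0, 0]},
  {"jaw": 0.01, "delta_pos": [0, 0, 0.004], "dr": [0, 0, 0]},
  {"jaw": 0.01, "delta_pos": [0, 0, 0], "dr": [0, 0, 0]},
])

```text
clock: 6.85
position: [0.5082, -0.1581, 0.1738]
eef_rot: [-3.141, 0.0, 0.267]
force: [0.0, 0.6, -2.4]
width: 0.183
grip_force: 88.3
```

jog_arm([
  {"jaw": 0.01, "delta_pos": [0, 0, 0.003], "dr": [0, 0, 0]},
  {"jaw": 0.01, "delta_pos": [0, 0, 0.003], "dr": [0, 0, 0]},
  {"jaw": 0.01, "delta_pos": [0, 0, 0], "dr": [0, 0, 0]},
  {"jaw": 0.01, "delta_pos": [0, 0, 0], "dr": [0, 0, 0]},
])

```text
clock: 7.25
position: [0.5084, -0.1582, 0.1682]
eef_rot: [3.142, 0.0, 0.267]
force: [0.1, 0.1, -1.3]
width: 0.187
grip_force: 88.3
```

jog_arm([
  {"jaw": 0.01, "delta_pos": [0, 0, 0.002], "dr": [0, 0, 0]},
  {"jaw": 0.01, "delta_pos": [0, 0, 0.001], "dr": [0, 0, 0]},
  {"jaw": 0.01, "delta_pos": [0, 0, 0], "dr": [0, 0, 0]},
])

```text
clock: 7.55
position: [0.5084, -0.1582, 0.1651]
eef_rot: [-3.142, 0.0, 0.267]
force: [-0.5, -0.3, -2.9]
width: 0.187
grip_force: 88.3
```

jog_arm([
  {"jaw": 0.01, "delta_pos": [0, 0, 0.002], "dr": [0, 0, 0]},
  {"jaw": 0.01, "delta_pos": [0, 0, 0.001], "dr": [0, 0, 0]},
  {"jaw": 0.01, "delta_pos": [0, 0, 0], "dr": [0, 0, 0]},
])

```text
clock: 7.85
position: [0.5084, -0.1582, 0.1621]
eef_rot: [-3.142, 0.0, 0.267]
force: [0.3, -0.3, -1.9]
width: 0.184
grip_force: 88.3
```

jog_arm([
  {"jaw": 0.01, "delta_pos": [0, 0, 0.001], "dr": [0, 0, 0]},
  {"jaw": 0.01, "delta_pos": [0, 0, 0.001], "dr": [0, 0, 0]},
  {"jaw": 0.01, "delta_pos": [0, 0, 0], "dr": [0, 0, 0]},
])

```text
clock: 8.15
position: [0.5084, -0.1582, 0.1601]
eef_rot: [-3.142, 0.0, 0.267]
force: [-0.2, -0.3, -1.5]
width: 0.188
grip_force: 88.3
```

jog_arm([
  {"jaw": 0.01, "delta_pos": [0, 0, 0.001], "dr": [0, 0, 0]},
  {"jaw": 0.01, "delta_pos": [0, 0, 0.001], "dr": [0, 0, 0]},
  {"jaw": 0.01, "delta_pos": [0, 0, 0], "dr": [0, 0, 0]},
])

```text
clock: 8.45
position: [0.5085, -0.1582, 0.1584]
eef_rot: [3.141, -0.0, 0.267]
force: [-1.2, 0.4, 1.6]
width: 0.191
grip_force: 88.3
```

jog_arm([
  {"jaw": 0.01, "delta_pos": [0, 0, 0.001], "dr": [0, 0, 0]},
  {"jaw": 0.01, "delta_pos": [0, 0, 0.001], "dr": [0, 0, 0]},
  {"jaw": 0.01, "delta_pos": [0, 0, 0], "dr": [0, 0, 0]},
])

```text
clock: 8.75
position: [0.5086, -0.1582, 0.1564]
eef_rot: [3.141, -0.0, 0.267]
force: [-0.1, 0.1, 4.6]
width: 0.184
grip_force: 88.3
```

jog_arm([
  {"jaw": 0.01, "delta_pos": [0, 0, 0.001], "dr": [0, 0, 0]},
  {"jaw": 0.01, "delta_pos": [0, 0, 0.001], "dr": [0, 0, 0]},
  {"jaw": 0.01, "delta_pos": [0, 0, 0], "dr": [0, 0, 0]},
])

```text
clock: 9.05
position: [0.5086, -0.1583, 0.1546]
eef_rot: [3.141, -0.001, 0.267]
force: [-0.8, 0.6, 7.7]
width: 0.187
grip_force: 88.5
```

jog_arm([
  {"jaw": 0.01, "delta_pos": [0, 0, 0.001], "dr": [0, 0, 0]},
  {"jaw": 0.01, "delta_pos": [0, 0, 0.0005], "dr": [0, 0, 0]},
  {"jaw": 0.01, "delta_pos": [0, 0, 0], "dr": [0, 0, 0]},
])

```text
clock: 9.35
position: [0.5087, -0.1583, 0.1533]
eef_rot: [3.141, -0.001, 0.267]
force: [-0.0, 0.7, 9.8]
width: 0.186
grip_force: 88.8
```

jog_arm([
  {"jaw": 0.01, "delta_pos": [0, 0, 0.001], "dr": [0, 0, 0]},
  {"jaw": 0.01, "delta_pos": [0, 0, 0], "dr": [0, 0, 0]},
])

```text
clock: 9.55
position: [0.5087, -0.1583, 0.1524]
eef_rot: [3.141, -0.001, 0.267]
force: [-0.6, 1.3, 10.3]
width: 0.19
grip_force: 89.0
```

jog_arm([
  {"jaw": 0.01, "delta_pos": [0, 0, 0.001], "dr": [0, 0, 0]},
  {"jaw": 0.01, "delta_pos": [0, 0, 0], "dr": [0, 0, 0]},
])

```text
clock: 9.75
position: [0.5088, -0.1583, 0.1515]
eef_rot: [3.141, -0.001, 0.267]
force: [-1.1, 0.4, 11.4]
width: 0.191
grip_force: 89.1
```

jog_arm([
  {"jaw": 0.01, "delta_pos": [0, 0, 0.0007], "dr": [0, 0, 0]},
  {"jaw": 0.01, "delta_pos": [0, 0, 0], "dr": [0, 0, 0]},
])

```text
clock: 9.95
position: [0.5088, -0.1583, 0.1508]
eef_rot: [3.141, -0.001, 0.267]
force: [-1.7, 0.9, 12.2]
width: 0.189
grip_force: 89.2
```

jog_arm([
  {"jaw": 0.01, "delta_pos": [0, 0, 0.0007], "dr": [0, 0, 0]},
  {"jaw": 0.01, "delta_pos": [0, 0, 0], "dr": [0, 0, 0]},
])

```text
clock: 10.15
position: [0.5088, -0.1583, 0.1501]
eef_rot: [3.141, -0.001, 0.267]
force: [-0.7, 0.4, 11.1]
width: 0.186
grip_force: 89.2
```

jog_arm([
  {"jaw": 0.01, "delta_pos": [0, 0, 0.0006], "dr": [0, 0, 0]},
  {"jaw": 0.01, "delta_pos": [0, 0, 0], "dr": [0, 0, 0]},
])

```text
clock: 10.35
position: [0.5087, -0.1583, 0.1494]
eef_rot: [3.141, -0.001, 0.267]
force: [-0.7, 0.3, 8.2]
width: 0.187
grip_force: 89.2
```

jog_arm([
  {"jaw": 0.01, "delta_pos": [0, 0, 0.0006], "dr": [0, 0, 0]},
  {"jaw": 0.01, "delta_pos": [0, 0, 0], "dr": [0, 0, 0]},
])

```text
clock: 10.55
position: [0.5085, -0.1583, 0.1483]
eef_rot: [3.141, -0.0, 0.267]
force: [0.4, -0.2, 2.3]
width: 0.187
grip_force: 89.0
```

The force peaked at about 14 N and has fallen to about 4.4 N, so the nose is roughly 10 mm in. It has snapped and is well short of the end stop. I'll hold briefly, then lift.

jog_arm([
  {"jaw": 0.01, "delta_pos": [0, 0, 0], "dr": [0, 0, 0]},
  {"jaw": 0.01, "delta_pos": [0, 0, -0.005], "dr": [0, 0, 0]},
  {"jaw": 0.01, "delta_pos": [0, 0, -0.01], "dr": [0, 0, 0]},
  {"jaw": 0.01, "delta_pos": [0, 0, -0.015], "dr": [0, 0, 0]},
  {"jaw": 0.01, "delta_pos": [0, 0, -0.02], "dr": [0, 0, 0]},
])

```text
clock: 11.05
position: [0.5078, -0.1579, 0.1981]
eef_rot: [-3.14, 0.002, 0.267]
force: [-0.4, 0.2, -1.8]
width: 0.19
grip_force: 88.6
```

jog_arm([
  {"jaw": 0.01, "delta_pos": [0, 0, -0.025], "dr": [0, 0, 0]},
  {"jaw": 0.01, "delta_pos": [0, 0, -0.025], "dr": [0, 0, 0]},
  {"jaw": 0.01, "delta_pos": [0, 0, 0], "dr": [0, 0, 0]},
  {"jaw": 0.01, "delta_pos": [0, 0, 0], "dr": [0, 0, 0]},
])

```text
clock: 11.45
position: [0.5081, -0.158, 0.2479]
eef_rot: [-3.141, 0.0, 0.267]
force: [-0.6, -1.1, -2.6]
width: 0.186
grip_force: 88.6
```

jog_arm([
  {"jaw": 0.01, "delta_pos": [0.0073, -0.0382, 0], "dr": [0, 0, 0]},
  {"jaw": 0.01, "delta_pos": [0.0073, -0.0382, 0], "dr": [0, 0, 0]},
  {"jaw": 0.01, "delta_pos": [0.0073, -0.0382, 0], "dr": [0, 0, 0]},
  {"jaw": 0.01, "delta_pos": [0.0073, -0.0382, 0], "dr": [0, 0, 0]},
])

```text
clock: 11.85
position: [0.4954, -0.0017, 0.2467]
eef_rot: [-3.141, 0.002, 0.266]
force: [0.2, 0.1, -1.7]
width: 0.189
grip_force: 88.4
```

jog_arm([
  {"jaw": 0.01, "delta_pos": [0.0073, -0.0381, 0], "dr": [0, 0, 0]},
  {"jaw": 0.01, "delta_pos": [0.0073, -0.0381, 0], "dr": [0, 0, 0]},
  {"jaw": 0.01, "delta_pos": [0.0073, -0.0381, 0], "dr": [0, 0, 0]},
  {"jaw": 0.01, "delta_pos": [0.0074, -0.0381, 0], "dr": [0, 0, 0]},
])

```text
clock: 12.25
position: [0.4834, 0.1531, 0.2467]
eef_rot: [-3.141, 0.003, 0.267]
force: [0.4, -0.7, -2.2]
width: 0.189
grip_force: 88.4
```

jog_arm([
  {"jaw": 0.01, "delta_pos": [0, 0, 0.02], "dr": [0, 0, 0]},
  {"jaw": 0.01, "delta_pos": [0, 0, 0.01], "dr": [0, 0, 0]},
  {"jaw": 0.01, "delta_pos": [0, 0, 0], "dr": [0, 0, 0]},
  {"jaw": 0.01, "delta_pos": [0, 0, 0], "dr": [0, 0, 0]},
  {"jaw": 0.01, "delta_pos": [0, 0, 0], "dr": [0, 0, 0]},
])

```text
clock: 12.75
position: [0.4847, 0.151, 0.2185]
eef_rot: [3.141, -0.0, 0.266]
force: [0.3, -0.6, -1.7]
width: 0.189
grip_force: 88.5
```

```bash
python3 - <<'E'
from rig import manip
from h import *
o=manip.get_obs();print(o['clock'],o['position'],o['eef_rot'],o['force'])
d=manip.get_image("wrist");np.savez("pics/w6.npz",**d)
w4=dict(np.load("pics/w4.npz"))
f=lambda i:cv2.resize(i[130:330,260:390],(390,600),interpolation=cv2.INTER_CUBIC)
cv2.imwrite("pics/w6.png",np.hstack([f(w4["img"]),f(d["img"])])[:,:,::-1])
p=o['position']; print(proj(d,p-[0,0,.1197]),proj(d,[.4844,.1518,.075]))
E
```

```text
12.75 [0.484719   0.15101922 0.21850798] [ 3.14145132e+00 -3.86505732e-04  2.65602598e-01] [ 0.28101451 -0.62537722 -1.65682478]
[323.4 200.7] [322.5 193. ]
```

View pics/w6.png

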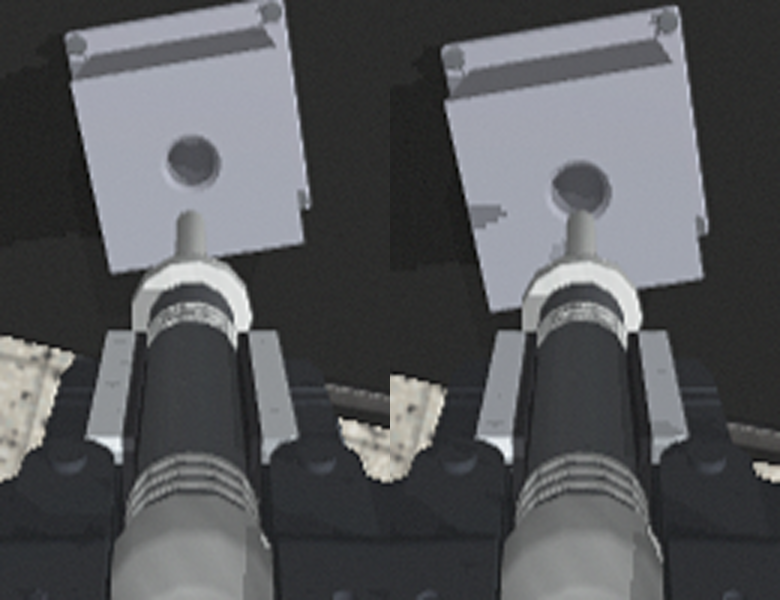

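There is no slip: the punch sits in the grip exactly as before (left half against right half of the picture). The hole is at image (323.5,192.5), as predicted. Lowering now.

jog_arm([
  {"jaw": 0.01, "delta_pos": [0, 0, 0.015], "dr": [0, 0, 0]},
  {"jaw": 0.01, "delta_pos": [0, 0, 0.02], "dr": [0, 0, 0]},
  {"jaw": 0.01, "delta_pos": [0, 0, 0.02], "dr": [0, 0, 0]},
  {"jaw": 0.01, "delta_pos": [0, 0, 0.015], "dr": [0, 0, 0]},
  {"jaw": 0.01, "delta_pos": [0, 0, 0.008], "dr": [0, 0, 0]},
])

```text
clock: 13.3
position: [0.4844, 0.1513, 0.1395]
eef_rot: [3.142, 0.001, 0.266]
force: [0.1, -0.6, -1.2]
width: 0.186
grip_force: 88.5
```

jog_arm([
  {"jaw": 0.01, "delta_pos": [0, 0, 0], "dr": [0, 0, 0]},
  {"jaw": 0.01, "delta_pos": [0, 0, 0], "dr": [0, 0, 0]},
  {"jaw": 0.01, "delta_pos": [0, 0, 0], "dr": [0, 0, 0]},
])

```text
clock: 13.6
position: [0.4848, 0.1516, 0.141]
eef_rot: [3.141, -0.001, 0.267]
force: [-0.1, -0.3, -2.4]
width: 0.186
grip_force: 88.5
```

jog_arm([
  {"jaw": 0.01, "delta_pos": [0, 0, 0.004], "dr": [0, 0, 0]},
  {"jaw": 0.01, "delta_pos": [0, 0, 0.004], "dr": [0, 0, 0]},
  {"jaw": 0.01, "delta_pos": [0, 0, 0], "dr": [0, 0, 0]},
  {"jaw": 0.01, "delta_pos": [0, 0, 0], "dr": [0, 0, 0]},
])

```text
clock: 14.0
position: [0.4843, 0.1517, 0.1321]
eef_rot: [3.142, 0.0, 0.267]
force: [-0.0, 0.1, -2.9]
width: 0.184
grip_force: 88.5
```

jog_arm([
  {"jaw": 0.01, "delta_pos": [0, 0, 0.001], "dr": [0, 0, 0]},
  {"jaw": 0.01, "delta_pos": [0, 0, 0.001], "dr": [0, 0, 0]},
  {"jaw": 0.01, "delta_pos": [0, 0, 0], "dr": [0, 0, 0]},
])

```text
clock: 14.3
position: [0.4845, 0.1517, 0.1307]
eef_rot: [3.141, -0.001, 0.267]
force: [-2.3, -0.3, 5.8]
width: 0.191
grip_force: 89.5
```

The collar is seated: TCP z is 0.1307, the same as at the grasp, and the force has risen. Releasing.

jog_arm([
  {"jaw": 0.025, "delta_pos": [0, 0, 0], "dr": [0, 0, 0]},
  {"jaw": 0.03, "delta_pos": [0, 0, 0], "dr": [0, 0, 0]},
  {"jaw": 0.04, "delta_pos": [0, 0, 0], "dr": [0, 0, 0]},
  {"jaw": 0.06, "delta_pos": [0, 0, 0], "dr": [0, 0, 0]},
  {"jaw": 0.085, "delta_pos": [0, 0, 0], "dr": [0, 0, 0]},
])

```text
clock: 14.8
position: [0.4844, 0.1516, 0.1301]
eef_rot: [3.141, 0.0, 0.267]
force: [0.8, 0.5, 0.3]
width: 0.79
grip_force: 0.0
```

jog_arm([
  {"jaw": 0.085, "delta_pos": [0, 0, 0], "dr": [0, 0, 0]},
  {"jaw": 0.085, "delta_pos": [0, 0, 0], "dr": [0, 0, 0]},
  {"jaw": 0.085, "delta_pos": [0, 0, 0], "dr": [0, 0, 0]},
  {"jaw": 0.085, "delta_pos": [0, 0, 0], "dr": [0, 0, 0]},
])

```text
clock: 15.2
position: [0.4844, 0.1516, 0.1302]
eef_rot: [3.141, 0.0, 0.267]
force: [0.4, -0.2, -0.4]
width: 0.995
grip_force: 0.0
```

jog_arm([
  {"jaw": 0.085, "delta_pos": [0, 0, -0.02], "dr": [0, 0, 0]},
  {"jaw": 0.085, "delta_pos": [0, 0, -0.035], "dr": [0, 0, 0]},
  {"jaw": 0.085, "delta_pos": [0, 0, -0.04], "dr": [0, 0, 0]},
  {"jaw": 0.085, "delta_pos": [0, 0, -0.04], "dr": [0, 0, 0]},
  {"jaw": 0.085, "delta_pos": [0, 0, 0], "dr": [0, 0, 0]},
])

```text
clock: 15.7
position: [0.4858, 0.152, 0.2698]
eef_rot: [3.141, -0.008, 0.267]
force: [0.7, -0.3, -0.6]
width: 0.993
grip_force: 0.0
```

```bash
python3 - <<'E'
from rig import manip
from h import *
o=manip.get_obs();print(o['clock'],o['position'],o['force'],o['width'])
d=manip.get_image("wrist");s=manip.get_image("scene")
a=cv2.resize(d["img"][100:300,220:420],(400,400))
b=cv2.resize(s["img"][140:270,270:400],(400,400),interpolation=cv2.INTER_CUBIC)
cv2.imwrite("pics/w7.png",np.hstack([a,b])[:,:,::-1])
E
```

```text
15.7 [0.48578979 0.15197013 0.26984631] [ 0.72673905 -0.31596013 -0.5600947 ] 0.9932170051612782
```

View pics/w7.png

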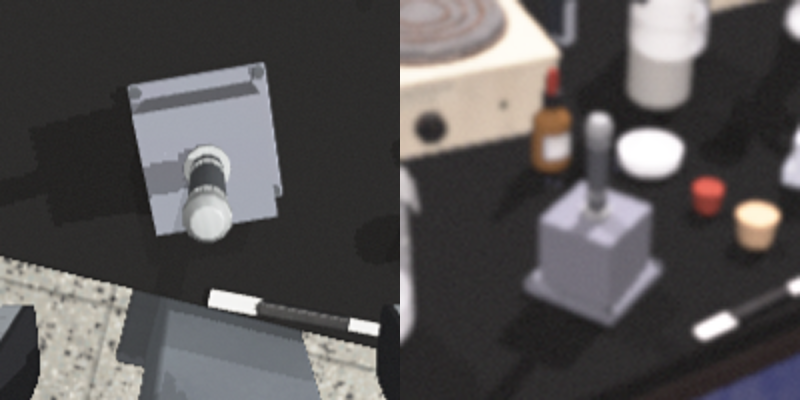

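The punch hangs upright in the grey stand again, its collar on the face at crop (207,165) and its cap at (208,218). The gripper is clear and the bystanders have not moved. Handing in.

```bash
python3 -c "
from rig import manip
print(manip.job_done())"
```

```text
the job is handed in; nothing more can be done
None
```

The punch was pressed in the wide bush until its spring snapped (peak about 14 N, stopped about 10 mm in), then put back upright in the grey stand and let go; the job is handed in at about 16 s, and no verdict came back.

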